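# Draw a batch of grinding media and put it on the balance

### The job

Pick up the steel dish by its blue handle, hold it under the chute and push its side against the orange paddle so that the gate opens, and keep it there until all six white ceramic cylinders have slid into it, none landing on the bench. Then carry the dish over, set it down gently and upright in the middle of the balance's steel pan with all six pieces in it, and let go. Leave the bottle, beaker and jar alone.

Things in the scene. Friction and masses are not known exactly. Their poses are not given: they have to be found in the camera images.
- dish: Steel dish: round bowl 120 mm across the rim, 50 mm high, 3 mm walls, foot 80 mm across, about 0.22 kg, standing on the bench. Origin: centre of its underside, z up; the handle points along -x. Handle: straight level blue bar, 14 mm wide (along y), 20 mm tall, from 54 to 150 mm from the bowl's axis, mid-height 40 mm above the underside, 30 mm of free space below it.
- dish_handle (a point): Point to grip on the dish's handle: in the middle of the bar's section, at x = -115 mm, z = 40 mm in the dish's frame, same axes.
- dispenser: Fixed white column with a chute. Origin: on the bench straight below the chute's lip; mouth towards -x, y across, z up. The chute (54 mm wide, 34 mm side walls) rises at 35 degrees from the lip towards +x, up to 0.29 m above the bench. Below the lip all is open but for the paddle (grey base from x = 25 mm, column from 55 mm). Let go, the pieces come down 5 to 60 mm before the lip (-x).
- lip (a point): Middle of the lower edge of the chute's floor, where pieces drop off, 160 mm above the bench; axes of the dispenser.
- paddle (a joint): Travel (m) of the orange paddle below the lip: 0 at rest, pushed by the dish's side along the dispenser's +x, stop at 0.026. It lifts the orange gate across the chute by 1.3 mm per mm: pieces pass from about 0.014, the gate is well clear at 0.020. Both spring back when let go. It takes 3 N to start, 6 N at full travel.
- paddle_face (a point): Centre of the paddle's front face, 100 mm above the bench and straight below the lip when at rest (it moves with the paddle); the face is 60 mm wide and 76 mm tall (62 to 138 mm above the bench), upright, looking along the dispenser's -x.
- balance: Fixed white top-pan balance, 250 by 170 mm, its casing 56 mm high, with a round steel weighing pan 140 mm across. Origin: on the bench below the pan's centre; the casing reaches from x = -150 to 100 mm and 85 mm to either side, the display lies at -x.
- pan (a point): Centre of the balance pan's top surface, 68 mm above the bench.
- bottle: Bystander: amber bottle, 60 mm across, 150 mm high, standing loose. Origin: underside centre.
- beaker: Bystander: empty glass beaker, 68 mm across, 85 mm high, standing loose. Origin: underside centre.
- jar: Bystander: white jar with blue cap, 60 mm across, 70 mm high, standing loose. Origin: underside centre.
- piece0: White ceramic grinding cylinder 1 of 6: 18 mm across, 16 mm long, 15 g. Origin: its centre. All six start on the chute behind the gate, in two columns.
- piece1: White ceramic grinding cylinder 2 of 6: 18 mm across, 16 mm long, 15 g. Origin: its centre. All six start on the chute behind the gate, in two columns.
- piece2: White ceramic grinding cylinder 3 of 6: 18 mm across, 16 mm long, 15 g. Origin: its centre. All six start on the chute behind the gate, in two columns.
- piece3: White ceramic grinding cylinder 4 of 6: 18 mm across, 16 mm long, 15 g. Origin: its centre. All six start on the chute behind the gate, in two columns.
- piece4: White ceramic grinding cylinder 5 of 6: 18 mm across, 16 mm long, 15 g. Origin: its centre. All six start on the chute behind the gate, in two columns.
- piece5: White ceramic grinding cylinder 6 of 6: 18 mm across, 16 mm long, 15 g. Origin: its centre. All six start on the chute behind the gate, in two columns.

How it is judged (in metres and radians):
On the way, in this order (a step that is already met when the one before it is completed fails the run):
1. the lifted dish is under the chute's lip and the paddle is pushed so that the gate is open (height (world z) of dish above 0.03 m and value of joint paddle above 0.012 m and horizontal distance between dish and lip below 0.075 m).
2. all six pieces are in the dish while it is held clear of the bench (height (world z) of dish above 0.03 m and horizontal distance between each of piece0, piece1, piece2, piece3, piece4, piece5 and dish below 0.055 m and z of piece0 in the frame of dish between 0 and 0.058 m and z of piece1 in the frame of dish between 0 and 0.058 m and z of piece2 in the frame of dish between 0 and 0.058 m and z of piece3 in the frame of dish between 0 and 0.058 m and z of piece4 in the frame of dish between 0 and 0.058 m and z of piece5 in the frame of dish between 0 and 0.058 m), for 0.2 s.
At the end, for the whole second after the job is handed in: The dish stands upright (within 0.1 rad) and at rest on the balance pan, its centre within 25 mm of the pan's centre, with all six pieces inside it; the paddle has sprung back (under 4 mm) (horizontal distance between each of piece0, piece1, piece2, piece3, piece4, piece5 and dish below 0.055 m and z of piece0 in the frame of dish between 0 and 0.058 m and z of piece1 in the frame of dish between 0 and 0.058 m and z of piece2 in the frame of dish between 0 and 0.058 m and z of piece3 in the frame of dish between 0 and 0.058 m and z of piece4 in the frame of dish between 0 and 0.058 m and z of piece5 in the frame of dish between 0 and 0.058 m and horizontal distance between dish and pan below 0.025 m and z of dish in the frame of pan between -0.004 and 0.006 m and angle between dish's own z axis and vertical below 0.1 rad and linear speed of dish below 0.03 m/s and value of joint paddle below 0.004 m); the robot touches nothing.
It fails at once if a piece lands on the bench (height (world z) of any of piece0, piece1, piece2, piece3, piece4, piece5 below 0.0105 m).
It fails at once if the dish is banged down on the balance (over 45 N, as by a drop of about 40 mm) (contact force between dish and balance above 45 N).
It fails at once if the bottle, beaker or jar is pushed more than 30 mm or tipped (distance of any of bottle, beaker, jar from where it was at the start of the episode above 0.03 m or angle between any of bottle, beaker, jar's own z axis and vertical above 0.4 rad).
It also fails if it takes over 54 s, if anything falls off the work surface, if the arm or the gripper's body presses on something with over 40 N, if the wrist force passes 120 N, or if a joint passes its speed limit or range.

### The arm

A 6-joint arm with a two-finger parallel gripper is mounted at the origin on the work surface. World frame = base frame: x ahead of the robot, y to its left, z up, the work surface at z = 0. Lengths are in mm, angles in rad, forces in N, time in s.
With the tool pointing down it reaches from about 350 to 975 mm from the base axis. Payload 7.1 kg.
Tool frame: the origin (TCP) lies midway between the tips of the shut fingers; the grasp point (between the pads) lies 19 mm behind it (ctrl.tcp_to_grasp is the distance from the TCP to the grasp point, in mm); z points along the fingers, y is the line along which they close (so a half turn about z gives the same grasp; the last joint's range is limited). The gripper opens to 88 mm and grips with 3 to 60 N. Pads are 20 mm wide; open, the fingers measure 115 mm over their backs; the gripper's body (75 mm by 178 mm) begins 61 mm behind the grasp point.
Start: joints at [-1.282, 0.423, 1.63, -0, 1.089, -0.019], TCP at [189.369, -595.604, 222.675] pointing down, gripper open.
Joint ranges: [-3, 3], [-0.9, 2.11], [0.09, 2.58], [-1.31, 4.45], [0.11, 2.69], [-2.54, 2.54]. Speed limits (rad/s): [2.39, 2.39, 3.01, 3.14, 3.14, 3.14].

### API

Orientations are given as a rotation vector (axis times angle).
In Python, from workcell import get_obs, cams, ticket, boxes_of, ctrl gives the robot as it stands.
- The arm moves only by the shell command python3 -m creep 'ROWS' [OPENING]. ROWS is JSON, one flat list of numbers, 4 for each row, row after row: the shift along the world's x, y, z in m, then the turn about the world's z in rad. In form: [tx, ty, tz, spin, tx, ty, tz, spin, ...]. A call has 1 to 10 rows; each row is the pose to reach, as a shift and turn from the pose commanded when the call began; what a row does not reach only later rows make up. A row lasts 1/12 s, in which the tool goes at most 41.7 mm and 7.16 degrees, less where a joint would pass 70% of its speed; a pose out of reach is approached as far as the arm can. A call with a gripper value outside its range is refused whole. OPENING is the opening, from 0 (shut) to 1 (fully open), set as the call begins (- or left out, the last holds). The fingers move at their own pace and stop on an object; the grip force is fixed at half the most. Time passes only in rows, so rows that repeat a pose let the fingers close. It gives the time, the measured TCP pose, the force, the opening and the grip force at its end, in the units of the state.
- get_obs(): the state, without advancing time (a new reading comes with each control period).
- cams.get_image(name): name is "side" or "top"; returns (picture, depth): 400x640x3 uint8, red, green, blue; 400x640 float32, mm along the optical axis (not along the pixel's ray), 0 where there is no reading.
- cams.get_calibration(name): a dict with "mtx" (3x3 intrinsics, pixels), "R" (3x3) and "t" (3): a world point X has camera coordinates R X + t. Camera axes: x right, y down, z forward; pixel columns grow to the right and rows downward; lengths in mm; the calibration is good to about 2 mm. A picture is of the moment at which its call begins. get_calibration takes no time and is no camera call.
- ticket.close_job(): hands the job in; it is judged then, once.
Trained networks look in the newest picture that a camera, given by its name, has taken for a name from the list of things; names that differ only in an ending like _2 or _b are one class to them, and where a whole thing is asked for, a point or a joint stands for the part that bears it (a point fixed in the world has none). Each returns a list of dicts, best first, with "score" (0 to 1); they miss things now and then, are a little off and sometimes report something else, mostly with a low value. They report only what shows in the picture. A call takes as long as a camera call.
- boxes_of(camera, target): "centre" ([column, row] in pixels, amid what is visible of it).
The state is a dict: "t": time; "qpos": joint angles; "qvel": joint speeds; "joint_torque": joint torques, N m; "ee_pos": TCP position; "orientation": TCP orientation; "ft_force": force on the tool from outside, world axes, zero at the start; "moment": the same for the moment, N m; "width": finger opening in mm; "grasp_force": force on a finger pad.
Only numpy, scipy, OpenCV 4.12 (cv2) and the standard library are available. Lean on these libraries where they do the work, as an engineer would, in place of code of your own. Each camera call takes 0.05 s, during which the arm holds its last target. There are 200 camera calls.

## Working session

There is one attempt and no reset: what is moved stays moved. The work goes in short steps, Python scripts to look and compute and a shell command to move; the robot and the scene stay as the last step left them, time stands still between calls to the robot, and variables do not carry over. Pictures are saved under pics/ and viewed, at most 10 in all, crops included, and the job is handed in when it is done.

```bash
mkdir -p pics; ls
cat > h.py <<'E'
import numpy as np, cv2
from workcell import get_obs, cams, ticket, boxes_of, ctrl
def cloud(name):
    im,d=cams.get_image(name); c=cams.get_calibration(name)
    K=np.array(c["mtx"]);R=np.array(c["R"]);t=np.array(c["t"])
    v,u=np.mgrid[0:400,0:640]
    P=np.stack([(u-K[0,2])/K[0,0]*d,(v-K[1,2])/K[1,1]*d,d],-1)
    W=(P-t)@R
    W[d==0]=np.nan
    return im,W
E
python3 - <<'E'
from h import *
for n in("top","side"):
    im,W=cloud(n); cv2.imwrite(f"pics/{n}0.png",im[...,::-1]); np.savez(f"{n}0.npz",im=im,W=W)
    for o in("dish","dish_handle","dispenser","paddle","paddle_face","balance","pan","bottle","beaker","jar","piece0"):
        for b in boxes_of(n,o)[:2]:
            u,v=np.round(b["centre"]).astype(int); print(n,o,round(b["score"],2),u,v,np.round(W[v,u]))
print(get_obs())
E
```

```text
pics
top dish 0.62 323 184 [602. -50.   5.]
top dish_handle 0.62 326 182 [608. -59.   6.]
top dish_handle 0.55 437 201 [ 551. -359.   66.]
top dispenser 0.66 186 195 [554. 278. 204.]
top paddle 0.63 222 196 [560. 216. 101.]
top paddle 0.46 199 273 [355. 281.  72.]
top paddle_face 0.73 186 197 [549. 278. 204.]
top paddle_face 0.47 322 186 [596. -47.   5.]
top balance 0.93 434 203 [ 545. -350.   68.]
top pan 0.65 434 199 [ 556. -349.   70.]
top bottle 0.61 301 130 [733.   9. 112.]
top bottle 0.53 324 186 [596. -53.   7.]
top beaker 0.64 365 137 [ 739. -171.    4.]
top jar 0.78 198 272 [357. 285.  68.]
top piece0 0.6 200 196 [552. 245. 202.]
top piece0 0.52 195 197 [549. 256. 208.]
side dish 0.76 306 214 [606. -68.   6.]
side dish_handle 0.93 306 215 [605. -64.   7.]
side dispenser 0.93 284 329 [538. 336. 182.]
side paddle_face 0.67 302 296 [535. 221. 100.]
side balance 0.8 349 137 [ 542. -332.   70.]
side balance 0.3 283 277 [572. 231. 192.]
side pan 0.6 345 139 [ 551. -316.   75.]
side bottle 0.78 242 218 [744.  43.  90.]
side bottle 0.39 307 216 [602. -64.   4.]
side beaker 0.64 308 
[... 229 characters left out ...]
]
{'t': 1.2, 'qpos': array([-1.28196405e+00,  4.23115906e-01,  1.62987246e+00, -7.73826226e-06,
        1.08859861e+00, -1.90082589e-02]), 'qvel': array([ 6.94719435e-04, -2.03100849e-03, -3.92188725e-04, -4.45665654e-04,
       -9.33181452e-05, -6.39971643e-04]), 'joint_torque': array([-3.80204307e-03, -5.44597256e+01, -2.74046338e+01,  6.42420421e-02,
        1.67367468e-02, -4.59200669e-05]), 'ee_pos': array([ 189.39326154, -595.61262954,  222.67596273]), 'orientation': array([ 3.10444429e+00,  4.81652260e-01, -9.47238057e-06]), 'ft_force': array([0.5002048 , 0.48432362, 0.01343359]), 'moment': array([-0.01187463,  0.02640856,  0.03415621]), 'grasp_force': 0.0, 'width': 87.68336220267477}
```

View pics/top0.png

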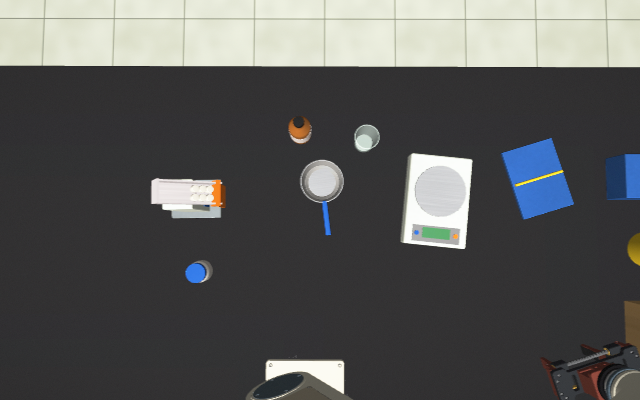

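View pics/side0.png

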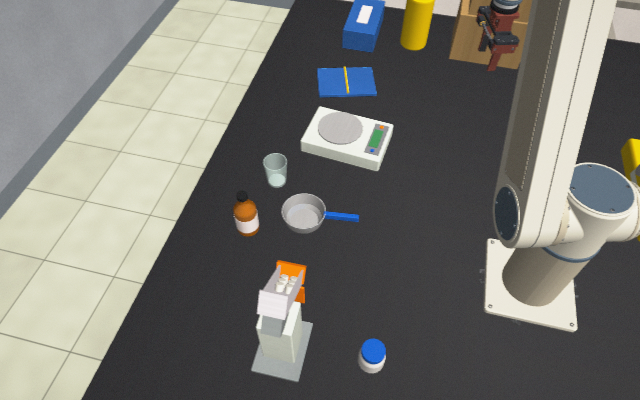

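Run:
```python
import numpy as np,cv2
for n in("top","side"):
    z=np.load(f"{n}0.npz");im,W=z["im"],z["W"]
    hsv=cv2.cvtColor(im,cv2.COLOR_RGB2HSV);h,s=hsv[...,0],hsv[...,1]
    x,y,Z=W[...,0],W[...,1],W[...,2]
    near=np.hypot(x-600,y+55)<170
    blue=near&(h>95)&(h<130)&(s>100)&(Z>25)&(Z<65)
    P=W[blue]; c=np.median(P,0); _,_,v=np.linalg.svd(P[:,:2]-P[:,:2].mean(0),full_matrices=False)
    print(n,"handle",blue.sum(),P.mean(0),v[0],"proj range",np.percentile((P[:,:2]-P[:,:2].mean(0))@v[0],[1,99]))
    rim=near&(Z>42)&(Z<56)&~blue&(s<90); P=W[rim]
    e,_=cv2.minEnclosingCircle(P[:,:2].astype(np.float32)) if len(P) else ((0,0),0)
    A=np.c_[2*P[:,:2],np.ones(len(P))];q=np.linalg.lstsq(A,(P[:,:2]**2).sum(1),rcond=None)[0]
    print("rim",len(P),e,_,q[:2],np.sqrt(q[2]+q[:2]@q[:2]))
    org=(h>5)&(h<20)&(s>150)&(Z>50)&(y>100)
    P=W[org]; print("orange",len(P),np.round(np.nanpercentile(P,[1,50,99],axis=0)).tolist())
    for lo,hi in((60,140),(150,300)):
        Q=P[(P[:,2]>lo)&(P[:,2]<hi)]
        if len(Q): print(lo,np.round(np.percentile(Q,[2,50,98],axis=0)).tolist(),np.linalg.svd(Q[:,:2]-Q[:,:2].mean(0),full_matrices=False)[2][0])
    pan=(np.abs(Z-68)<4.5)&(np.hypot(x-550,y+345)<120); P=W[pan]
    print("pan",len(P),cv2.minEnclosingCircle(P[:,:2].astype(np.float32)))
    cas=(np.abs(Z-56)<4.5)&(np.hypot(x-550,y+345)<220); P=W[cas]
    print("casing",cv2.minAreaRect(P[:,:2].astype(np.float32)))
    hi=(Z>170)&(y>150)&(x>400)&(x<700);P=W[hi];print("chute",np.round(np.percentile(P,[1,50,99],axis=0)).tolist(),cv2.minAreaRect(P[:,:2].astype(np.float32)))
```

```text
top handle 174 [504.97714731 -58.82493746  49.44513126] [-0.99203486 -0.12596362] proj range [-46.01722827  45.37517645]
rim 262 (667.8048706054688, -59.72965621948242) 122.10359191894531 [645.90149298 -56.37337883] 76.31569515342751
orange 291 [[531.0, 198.0, 67.0], [561.0, 214.0, 186.0], [591.0, 225.0, 205.0]]
60 [[532.0, 215.0, 67.0], [560.0, 216.0, 93.0], [588.0, 218.0, 122.0]] [-0.99989878 -0.01422756]
150 [[531.0, 198.0, 171.0], [561.0, 205.0, 199.0], [590.0, 225.0, 205.0]] [-0.99968074 -0.02526689]
pan 2024 ((545.1405029296875, -356.5860595703125), 103.97745513916016)
casing ((559.313720703125, -307.73236083984375), (283.38427734375, 249.18435668945312), 84.23021697998047)
chute [[522.0, 199.0, 172.0], [559.0, 282.0, 207.0], [595.0, 341.0, 285.0]] ((559.1519165039062, 270.5355224609375), (73.9951171875, 145.3575897216797), 0.4704122543334961)
side handle 266 [504.03019454 -56.49421875  47.19177428] [-0.99381647 -0.11103527] proj range [-47.08919193  45.75935265]
rim 391 (666.6465454101562, -53.6348876953125) 120.44320678710938 [660.23370178 -51.21155132] 84.58820786551162
orange 459 [[530.0, 197.0, 70.0], [550.0, 212.0, 190.0], [591.0, 223.0, 207.0]]
60 [[531.0, 217.0, 69.0], [538.0, 221.0, 99.0], [550.0, 222.0, 138.0]] [0.99690149 0.07866019]
150 [[530.0, 197.0, 176.0], [560.0, 209.0, 195.0], [590.0, 222.0, 207.0]] [-0.99953534  0.03048131]
pan 1078 ((545.1314697265625, -337.9305419921875), 117.37886047363281)
casing ((563.4573974609375, -312.78057861328125), (280.5729675292969, 260.6142272949219), 83.42302703857422)
chute [[522.0, 200.0, 174.0], [554.0, 316.0, 209.0], [592.0, 359.0, 287.0]] ((558.6137084960938, 278.6976623535156), (75.15666198730469, 165.36614990234375), 0.3886905014514923)
```

The top view shows the dish at (322,181) with its handle running to (328,234). The gate is at (218,193), the pan at (440,190), the jar at (198,272), the bottle at (300,130) and the beaker at (366,138). The side view agrees. Next I'll refine the dish, pan and dispenser positions.

Run:
```python
import numpy as np,cv2
for n in("top","side"):
    z=np.load(f"{n}0.npz");im,W=z["im"],z["W"]
    hsv=cv2.cvtColor(im,cv2.COLOR_RGB2HSV);x,y,Z=W[...,0],W[...,1],W[...,2]
    def comp(m):
        k,l,s,_=cv2.connectedComponentsWithStats(m.astype(np.uint8)); return l==1+s[1:,4].argmax()
    def rep(t,m):
        P=W[m];print(n,t,len(P),"mid",np.round((np.percentile(P,1,axis=0)+np.percentile(P,99,axis=0))/2,1),"size",np.round(np.ptp(np.percentile(P,[1,99],axis=0),axis=0),1),"mean",np.round(P.mean(0),1))
    rep("pan",comp((Z>63)&(Z<75)&(np.hypot(x-550,y+345)<110)&(hsv[...,2]<200)))
    rep("dishrim",(Z>42)&(Z<58)&(np.hypot(x-606,y+48)<75)&~((hsv[...,1]>100)))
    rep("dishfloor",(Z<9)&(np.hypot(x-606,y+48)<60)&(hsv[...,2]>110))
    g=(Z>50)&(Z<72)&(hsv[...,1]<60)&(hsv[...,2]>120)&(np.hypot(x-540,y+345)<190); g=comp(g)
    print("balance rect",cv2.minAreaRect(W[g][:,:2].astype(np.float32)))
    print("gray base",cv2.minAreaRect(W[(Z<14)&(hsv[...,2]>90)&(y>200)&(y<420)&(x>450)&(x<680)][:,:2].astype(np.float32)))
```

```text
top pan 10 mid [ 579.  -299.1   66.8] size [24.3  1.6  6.7] mean [ 578.9 -299.2   66.3]
top dishrim 222 mid [606.  -46.9  48.2] size [116.6 116.   11.9] mean [610.3 -46.1  47.9]
top dishfloor 733 mid [606.1 -46.    3.4] size [83.6 83.3 10.8] mean [606.5 -46.8   4.1]
balance rect ((553.576416015625, -364.7076721191406), (170.60736083984375, 249.4693603515625), 84.28755950927734)
gray base ((558.6007080078125, 328.04156494140625), (109.26354217529297, 174.57113647460938), 1.3686765432357788)
side pan 1092 mid [ 578.4 -366.8   69.7] size [125.8 134.3   9.8] mean [ 578.5 -363.1   70.2]
side dishrim 297 mid [606.6 -47.5  48.7] size [115.3 118.   12.7] mean [609.2 -56.1  49.1]
side dishfloor 461 mid [606.6 -56.1   4.3] size [78.8 67.2  9.2] mean [608.4 -55.3   5.7]
balance rect ((553.0773315429688, -364.7388000488281), (178.25990295410156, 250.4627685546875), 84.65276336669922)
gray base ((579.0703735351562, 290.93829345703125), (149.90670776367188, 181.57090759277344), 1.3831663131713867)
```

```bash
python3 -m creep '[0.02,0.034,0,-0.02,0.04,0.068,0,-0.04,0.06,0.102,0,-0.06,0.08,0.136,0,-0.08,0.1,0.17,0,-0.1,0.12,0.204,0,-0.12,0.14,0.238,0,-0.14,0.16,0.272,0,-0.16,0.18,0.306,0,-0.18,0.2,0.339,0,-0.188]' 1
python3 -m creep '[0.02,0.034,-0.01,0,0.04,0.068,-0.02,0,0.06,0.102,-0.04,0,0.08,0.136,-0.06,0,0.1,0.17,-0.08,0,0.117,0.198,-0.1,0,0.117,0.198,-0.1,0,0.117,0.198,-0.1,0]'
python3 -c "
from h import *
o=get_obs();p=o['ee_pos'];print(o['t'],p,np.array([506.7,-58.3,21])-p,o['ft_force'])
from scipy.spatial.transform import Rotation as R
y=R.from_rotvec(o['orientation']).as_matrix()[:,1];print(np.degrees(np.arctan2(y[1],y[0])))"
```

```text
t: 2.03
ee_pos: [390.0, -254.8, 223.0]
orientation: [3.136, 0.186, 0.001]
ft_force: [-0.1, 0.9, 0.5]
width: 87.8
grasp_force: 0.0
t: 2.7
ee_pos: [506.3, -56.8, 121.4]
orientation: [-3.135, -0.194, 0.004]
ft_force: [0.3, -1.1, 0.4]
width: 87.6
grasp_force: 0.0
2.7 [506.31115109 -56.83202282 121.3759266 ] [   0.38884891   -1.46797718 -100.3759266 ] [ 0.30633562 -1.11801556  0.3927518 ]
-82.92675177933181
```

```bash
python3 -m creep '[0,-0.001,-0.03,0,0,-0.0015,-0.06,0,0,-0.0015,-0.08,0,0,-0.0015,-0.092,0,0,-0.0015,-0.1,0,0,-0.0015,-0.1,0]'
python3 -m creep '[0,0,0,0,0,0,0,0,0,0,0,0,0,0,0,0,0,0,0,0,0,0,0,0,0,0,0,0,0,0,0,0]' 0
```

```text
t: 3.2
ee_pos: [505.8, -60.9, 22.2]
orientation: [-3.136, -0.186, 0.002]
ft_force: [-0.7, -0.6, 0.8]
width: 87.8
grasp_force: 0.0
t: 3.87
ee_pos: [506.4, -60.0, 22.8]
orientation: [-3.136, -0.188, -0.0]
ft_force: [0.2, -0.4, -0.8]
width: 38.3
grasp_force: 0.0
```

```bash
python3 -m creep '[0,0,0.005,0,0,0,0.01,0,0,0,0.02,0,0,0,0.03,0,0,0,0.04,0,0,0,0.05,0,0,0,0.06,0,0,0,0.06,0,0,0,0.06,0]' 0
python3 - <<'E'
from h import *
im,W=cloud("side"); x,y,Z=W[...,0],W[...,1],W[...,2]
cv2.imwrite("pics/lift.png",cv2.resize(im[150:300,200:440,::-1],None,fx=3,fy=3))
s=cv2.cvtColor(im,cv2.COLOR_RGB2HSV)
m=(np.hypot(x-606,y+47)<80)&(Z>95)&(s[...,1]<100);P=W[m]
print(len(P),np.percentile(P,[1,50,99],axis=0))
P=P[P[:,2]>100];print(np.linalg.lstsq(np.c_[P[:,:2],np.ones(len(P))],P[:,2],rcond=None)[0])
b=(s[...,0]>95)&(s[...,0]<130)&(s[...,1]>100)&(np.hypot(x-500,y+58)<90)&(Z>60);P=W[b];print(len(P),np.polyfit(P[:,0],P[:,2],1),np.polyfit(P[:,0],P[:,1],1))
print(get_obs()['ft_force'],get_obs()['moment'])
E
```

```text
t: 4.62
ee_pos: [506.7, -60.2, 83.6]
orientation: [3.136, 0.188, 0.002]
ft_force: [-0.5, -0.0, -0.3]
width: 10.8
grasp_force: 30.0
443 [[527.53887317 -79.15061782 180.13702043]
 [540.1345495  -21.75602316 395.32102081]
 [557.88863475  -3.53719074 439.28925385]]
[ 3.78866892e+00  3.07068213e-01 -1.67991437e+03]
68 [ -0.44636198 307.41893025] [ 5.80932204e-02 -8.35799847e+01]
[-0.93318248  0.16362202 -0.95160839] [ 0.02711512  0.13257763 -0.05430481]
```

View pics/lift.png

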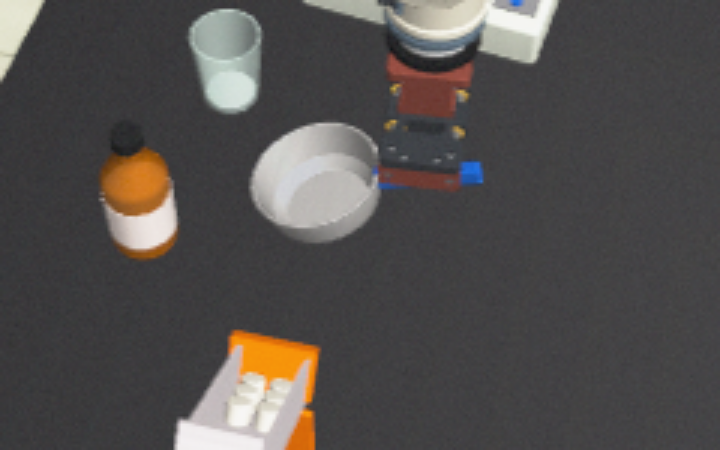

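The picture shows the dish at (317,182) and the fingers at (425,165), but the grip looks doubtful: the opening is 10.8 mm and I lifted before the fingers had settled. I'll hold still and measure.

```bash
python3 -m creep '[0,0,0,0,0,0,0,0,0,0,0,0]' 0
python3 - <<'E'
from h import *
for n in("side","top"):
    im,W=cloud(n); x,y,Z=W[...,0],W[...,1],W[...,2]
    s=cv2.cvtColor(im,cv2.COLOR_RGB2HSV)
    b=(s[...,0]>95)&(s[...,0]<130)&(s[...,1]>100)&(np.hypot(x-500,y+58)<110)&(Z<200)
    P=W[b];P=P[P[:,0].argsort()];print(n,len(P));print(np.round(P[::max(1,len(P)//10)]))
    m=(np.hypot(x-606,y+47)<80)&(Z<160)&(s[...,1]<70)&(s[...,2]>90);P=W[m];print(len(P),np.percentile(P,[1,50,99],axis=0).round())
o=get_obs();print(o['ft_force'],o['moment'],o['width'])
E
```

```text
t: 4.92
ee_pos: [505.9, -60.0, 82.2]
orientation: [-3.136, -0.188, 0.002]
ft_force: [-0.3, -0.7, -0.2]
width: 11.1
grasp_force: 30.0
side 68
[[ 455.  -72.   79.]
 [ 458.  -70.   90.]
 [ 460.  -62.   95.]
 [ 461. -133.    3.]
 [ 463.  -68.   96.]
 [ 465.  -61.   95.]
 [ 466.  -61.   81.]
 [ 468.  -59.   79.]
 [ 470.  -63.   91.]
 [ 472.  -72.   91.]
 [ 529.  -53.   62.]
 [ 545.  -50.   65.]]
1358 [[ 546. -107.    3.]
 [ 605.  -68.   29.]
 [ 660.    7.   73.]]
top 7
[[453. -74.  -1.]
 [453. -62.   5.]
 [455. -63.  77.]
 [455. -66.  79.]
 [455. -69.  79.]
 [458. -61.  78.]
 [458. -63.  90.]]
1035 [[ 579. -107.   -1.]
 [ 620.  -53.   15.]
 [ 659.   13.   60.]]
[-0.69350864  0.39680338 -0.99690298] [-0.07914883  0.21651193  0.05880816] 11.357056088799956
```

The dish hangs tilted from the fingertips because the handle slipped while they closed. I'll lower it, let go and regrip with a full wait.

```bash
python3 -m creep '[0,0,-0.004,0,0,0,-0.008,0,0,0,-0.012,0,0,0,-0.016,0,0,0,-0.02,0,0,0,-0.024,0,0,0,-0.028,0,0,0,-0.03,0,0,0,-0.03,0,0,0,-0.03,0]' 0
python3 -m creep '[0,0,0,0,0,0,0,0,0,0,0,0,0,0,0,0,0,0,0,0,0,0,0,0,0,0,0,0,0,0,0,0,0,0,0,0,0,0,0,0]' 1
python3 - <<'E'
from h import *
for n in("side","top"):
    im,W=cloud(n); x,y,Z=W[...,0],W[...,1],W[...,2]
    s=cv2.cvtColor(im,cv2.COLOR_RGB2HSV)
    b=(s[...,0]>95)&(s[...,0]<130)&(s[...,1]>100)&(np.hypot(x-500,y+58)<110)&(Z<200)&(Z>20)
    P=W[b];P=P[P[:,0].argsort()];print(n,len(P));print(np.round(P[::max(1,len(P)//8)]))
    m=(np.hypot(x-606,y+47)<90)&(Z>42)&(Z<58)&(s[...,1]<90);P=W[m];print(len(P),np.percentile(P,[1,50,99],axis=0).round())
E
```

```text
t: 5.85
ee_pos: [506.4, -60.1, 52.6]
orientation: [-3.136, -0.188, 0.0]
ft_force: [-0.9, -0.4, -0.3]
width: 12.6
grasp_force: 30.0
t: 6.68
ee_pos: [506.4, -60.1, 52.7]
orientation: [-3.136, -0.188, 0.0]
ft_force: [0.6, -0.5, -0.6]
width: 75.8
grasp_force: 0.0
side 64
[[456. -65.  39.]
 [459. -65.  38.]
 [462. -62.  50.]
 [464. -76.  49.]
 [466. -61.  40.]
 [469. -60.  36.]
 [471. -60.  36.]
 [528.  28. 174.]]
295 [[ 548. -109.   42.]
 [ 609.  -75.   50.]
 [ 663.    9.   56.]]
top 2
[[457. -64.  50.]
 [457. -67.  52.]]
156 [[ 574. -108.   42.]
 [ 637.  -59.   48.]
 [ 664.    8.   54.]]
```

```bash
python3 -m creep '[0.005,0.0005,-0.01,0,0.008,0.001,-0.02,0,0.008,0.001,-0.028,0,0.008,0.001,-0.032,0,0.008,0.001,-0.032,0]' 1
python3 -m creep '[0,0,0,0,0,0,0,0,0,0,0,0,0,0,0,0,0,0,0,0,0,0,0,0,0,0,0,0,0,0,0,0,0,0,0,0,0,0,0,0]' 0
python3 -m creep '[0,0,0,0,0,0,0,0,0,0,0,0,0,0,0,0,0,0,0,0]' 0
```

```text
t: 7.2
ee_pos: [513.2, -58.9, 19.0]
orientation: [-3.135, -0.188, 0.005]
ft_force: [-0.5, 0.2, -0.2]
width: 87.9
grasp_force: 0.0
t: 8.03
ee_pos: [514.3, -59.1, 20.7]
orientation: [3.136, 0.188, -0.0]
ft_force: [0.2, 0.4, -0.5]
width: 24.3
grasp_force: 0.0
t: 8.45
ee_pos: [514.4, -59.1, 20.7]
orientation: [-3.136, -0.188, 0.0]
ft_force: [1.1, 0.3, -0.7]
width: 13.5
grasp_force: 30.0
```

Good: the opening is now 13.5 mm at 30 N. Lifting.

```bash
python3 -m creep '[0,0,0.005,0,0,0,0.01,0,0,0,0.02,0,0,0,0.03,0,0,0,0.04,0,0,0,0.05,0,0,0,0.06,0,0,0,0.06,0,0,0,0.06,0,0,0,0.06,0]' 0
python3 - <<'E'
from h import *
for n in("side","top"):
    im,W=cloud(n); x,y,Z=W[...,0],W[...,1],W[...,2]
    s=cv2.cvtColor(im,cv2.COLOR_RGB2HSV)
    if n=="side": cv2.imwrite("pics/lift2.png",cv2.resize(im[150:300,200:440,::-1],None,fx=3,fy=3))
    b=(s[...,0]>95)&(s[...,0]<130)&(s[...,1]>100)&(np.hypot(x-500,y+58)<110)&(Z<200)&(Z>20)
    P=W[b];P=P[P[:,0].argsort()];print(n,len(P));print(np.round(P[::max(1,len(P)//8)]))
    m=(np.hypot(x-606,y+47)<90)&(Z>95)&(Z<130)&(s[...,1]<90);P=W[m];print(len(P),np.percentile(P,[1,50,99],axis=0).round(), np.polyfit(P[:,0],P[:,2],1))
    m=(np.hypot(x-606,y+47)<30)&(Z<130);P=W[m]; A=np.c_[P[:,:2],np.ones(len(P))];print(len(P),P.mean(0),np.linalg.lstsq(A,P[:,2],rcond=None)[0])
E
```

```text
t: 9.28
ee_pos: [514.2, -59.1, 80.7]
orientation: [-3.136, -0.188, 0.0]
ft_force: [-0.2, -0.4, -2.2]
width: 14.1
grasp_force: 30.0
side 83
[[456. -66. 104.]
 [460. -62.  95.]
 [462. -62. 100.]
 [465. -71. 112.]
 [468. -61. 111.]
 [472. -67. 111.]
 [476. -60. 101.]
 [478. -69. 115.]
 [481. -58. 114.]]
418 [[ 553. -108.   96.]
 [ 614.  -81.  106.]
 [ 663.    9.  115.]] [-4.25147069e-03  1.08127778e+02]
460 [605.69992882 -44.95570056  39.69231326] [   0.24151796   -1.0665717  -154.54357869]
top 25
[[459. -65. 108.]
 [459. -73. 108.]
 [461. -70. 107.]
 [461. -68. 111.]
 [464. -70. 108.]
 [464. -60. 113.]
 [466. -62. 107.]
 [466. -70. 111.]
 [469. -63. 106.]]
224 [[ 584. -107.   95.]
 [ 641.  -54.  106.]
 [ 663.    9.  112.]] [-3.36669640e-03  1.06605352e+02]
294 [611.55314703 -47.8776991   63.1066851 ] [-3.91521772e-04  6.82306946e-03  6.36727943e+01]
```

View pics/lift2.png

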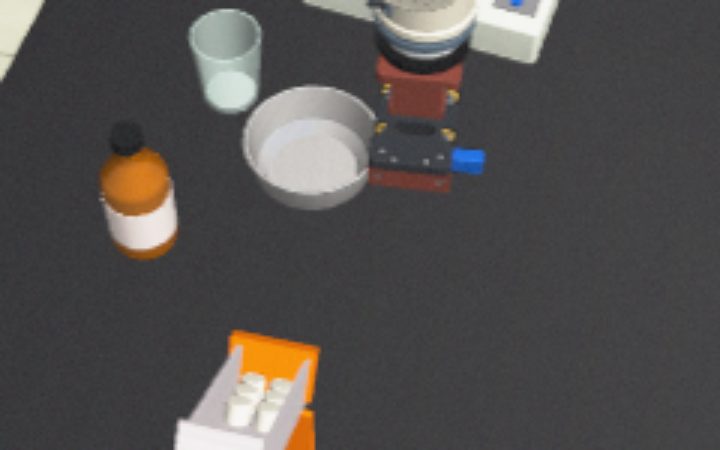

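The picture shows the dish lifted level at (310,145), held properly by the handle. Next I'll turn it and bring it in front of the chute.

```bash
python3 -m creep '[0.002,0.005,0.002,0.08,0.006,0.015,0.005,0.2,0.01,0.025,0.008,0.32,0.015,0.035,0.011,0.44,0.02,0.045,0.014,0.56,0.025,0.055,0.016,0.68,0.03,0.065,0.018,0.8,0.035,0.075,0.02,0.92,0.04,0.082,0.021,1.04,0.044,0.088,0.022,1.16]'
python3 -m creep '[0.001,0.003,0,0.11,0.002,0.006,0,0.21,0.002,0.007,0,0.27,0.002,0.007,0,0.29,0.002,0.007,0,0.29,0.002,0.007,0,0.29]'
python3 - <<'E'
from h import *
o=get_obs();print(o['ee_pos'],o['orientation'])
for n in("side","top"):
    im,W=cloud(n); x,y,Z=W[...,0],W[...,1],W[...,2]
    s=cv2.cvtColor(im,cv2.COLOR_RGB2HSV)
    if n=="top": cv2.imwrite("pics/pre.png",cv2.resize(im[100:300,140:380,::-1],None,fx=3,fy=3))
    m=(np.hypot(x-560,y-129)<75)&(Z>118)&(Z<142)&(s[...,1]<90);P=W[m];print(n,len(P),np.percentile(P,[1,50,99],axis=0).round())
    m=(np.hypot(x-560,y-129)<30)&(Z<110)&(Z>70);P=W[m]; print(len(P),P.mean(0),np.linalg.lstsq(np.c_[P[:,:2],np.ones(len(P))],P[:,2],rcond=None)[0])
    m=(s[...,0]>5)&(s[...,0]<20)&(s[...,1]>150)&(Z>60)&(Z<140)&(y>205)&(y<240);P=W[m];
    if len(P): print("paddle",len(P),np.percentile(P,[2,50,98],axis=0).round())
    print([ (b['score'],W[int(b['centre'][1]),int(b['centre'][0])].round()) for b in boxes_of(n,"paddle_face")[:2]])
E
```

```text
t: 10.22
ee_pos: [558.4, 29.5, 102.1]
orientation: [-2.514, -1.884, 0.001]
ft_force: [0.4, -0.4, -2.4]
width: 13.8
grasp_force: 30.0
t: 10.72
ee_pos: [560.2, 35.8, 102.3]
orientation: [-2.224, -2.218, 0.001]
ft_force: [-0.4, -0.2, -2.4]
width: 13.7
grasp_force: 30.0
[560.19795079  35.78702992 102.3035064 ] [-2.22426591e+00 -2.21813711e+00  7.39901703e-04]
side 413 [[502.  67. 119.]
 [569.  92. 129.]
 [619. 177. 137.]]
300 [557.9711254  121.92595721  87.4111478 ] [ 2.86746848e-03 -5.02700283e-03  8.64241053e+01]
paddle 109 [[530. 218.  68.]
 [538. 221.  99.]
 [550. 223. 138.]]
[(0.7, array([535., 222., 102.]))]
top 142 [[509.  81. 118.]
 [560. 174. 128.]
 [609. 184. 134.]]
0 [nan nan nan] [0. 0. 0.]
paddle 105 [[531. 215.  65.]
 [560. 216.  91.]
 [589. 217. 121.]]
[(0.72, array([550., 246., 200.])), (0.51, array([550., 198., 198.]))]<stdin>:8: RuntimeWarning: Mean of empty slice.
  ret = um.true_divide(
```

View pics/pre.png

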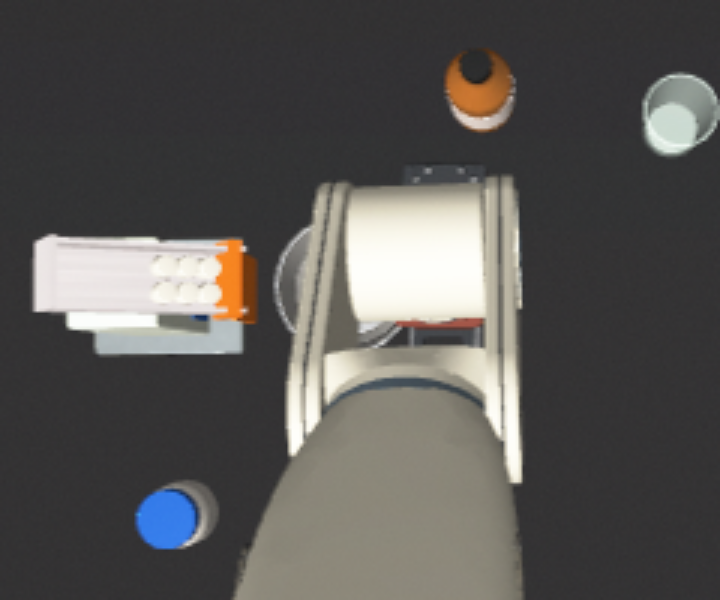

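The picture shows the dish at (300,285) facing the gate at (235,280), lined up with the chute. Next I'll approach until contact and check the arm's clearance to the gate.

```bash
python3 -m creep '[0,0.006,0,0,0,0.012,0,0,0,0.018,0,0,0,0.022,0,0,0,0.022,0,0,0,0.022,0,0]'
python3 - <<'E'
from h import *
im,W=cloud("top"); x,y,Z=W[...,0],W[...,1],W[...,2]
o=get_obs();print(o['ee_pos'],o['ft_force'])
for lo in range(140,500,40):
    m=(Z>lo)&(Z<lo+40)&(y<190)&(x>480)&(x<640); print(lo,m.sum(),np.percentile(y[m],[99,100]).round() if m.any() else '')
m=(y>185)&(y<240)&(x>500)&(x<620)&(Z>60);P=W[m];print(np.percentile(P,[0,1,50,99],axis=0).round())
E
```

```text
t: 11.42
ee_pos: [560.3, 58.4, 102.7]
orientation: [2.222, 2.221, -0.0]
ft_force: [-0.1, 0.1, -1.5]
width: 13.7
grasp_force: 30.0
[560.32443881  58.11993111 102.64996882] [ 0.04854289 -0.39359967 -2.20816256]
140 0 
180 5 [34. 34.]
220 129 [88. 88.]
260 58 [86. 88.]
300 13 [64. 64.]
340 4 [54. 54.]
380 89 [103. 104.]
420 2456 [115. 119.]
460 617 [115. 117.]
[[530. 190.  64.]
 [531. 193.  79.]
 [562. 216. 185.]
 [594. 239. 215.]]
```

```bash
python3 -m creep '[0,0.004,0,0,0,0.008,0,0,0,0.01,0,0,0,0.01,0,0,0,0.01,0,0]'
python3 -m creep '[0,0.003,0,0,0,0.006,0,0,0,0.006,0,0,0,0.006,0,0]'
```

```text
t: 11.88
ee_pos: [560.4, 67.7, 102.7]
orientation: [2.222, 2.22, -0.0]
ft_force: [1.3, -3.1, -2.2]
width: 14.0
grasp_force: 30.0
t: 12.22
ee_pos: [560.4, 74.0, 102.7]
orientation: [2.222, 2.22, -0.0]
ft_force: [0.7, -3.6, -2.5]
width: 13.7
grasp_force: 30.0
```

```bash
python3 -m creep '[0,0.004,0,0,0,0.008,0,0,0,0.012,0,0,0,0.015,0,0,0,0.015,0,0,0,0.015,0,0,0,0.015,0,0,0,0.015,0,0]'
python3 - <<'E'
from h import *
o=get_obs();print(o['ee_pos'],o['ft_force'],o['width'])
im,W=cloud("side"); x,y,Z=W[...,0],W[...,1],W[...,2]
cv2.imwrite("pics/push.png",cv2.resize(im[200:400,200:440,::-1],None,fx=3,fy=3))
im,W=cloud("top"); x,y,Z=W[...,0],W[...,1],W[...,2]
s=cv2.cvtColor(im,cv2.COLOR_RGB2HSV)
m=(s[...,0]>5)&(s[...,0]<20)&(s[...,1]>150)&(Z>60)&(y>180)&(y<270);P=W[m];print(np.percentile(P,[1,50,99],axis=0).round())
E
```

```text
t: 12.88
ee_pos: [560.0, 88.4, 102.4]
orientation: [2.222, 2.221, -0.002]
ft_force: [0.6, -5.6, -3.6]
width: 14.0
grasp_force: 30.0
[560.04927218  88.42034226 102.39264517] [ 0.58010781 -5.61333814 -3.60502379] 13.96652995562079Traceback (most recent call last):
  File "<stdin>", line 7, in <module>
    return _quantile_unchecked(
        a, q, axis, out, overwrite_input, method, keepdims, weights)
    return _ureduce(a,
                    func=_quantile_ureduce_func,
    ...<5 lines>...
                    overwrite_input=overwrite_input,
                    method=method)
    r = func(a, **kwargs)
    result = _quantile(arr,
                       quantiles=q,
    ...<2 lines>...
                       out=out,
                       weights=wgt)
    slices_having_nans = np.isnan(arr[-1, ...])
                                  ~~~^^^^^^^^^
IndexError: index -1 is out of bounds for axis 0 with size 0
```

View pics/push.png

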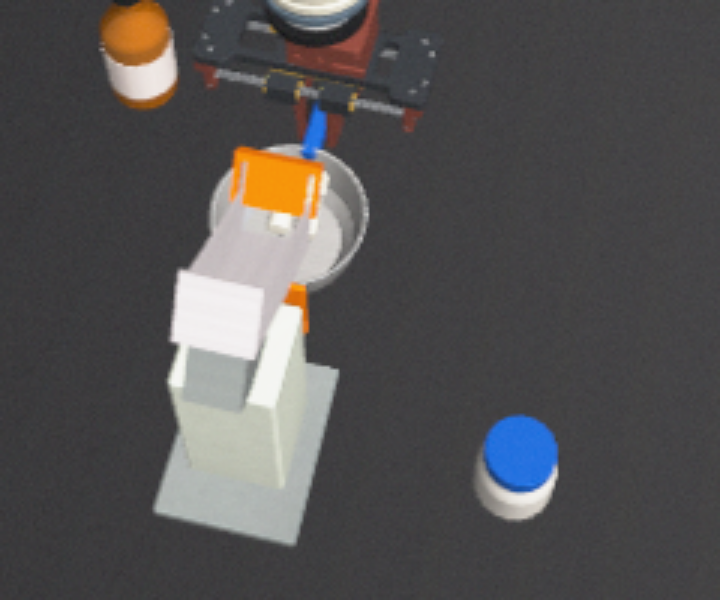

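The picture shows the gate raised at (280,185), the chute empty, and pieces in the dish at (282,222) and (318,190). I'll wait briefly, then back off a little and count the pieces.

```bash
python3 -m creep '[0,0,0,0,0,0,0,0,0,0,0,0,0,0,0,0,0,0,0,0,0,0,0,0,0,0,0,0,0,0,0,0]'
python3 - <<'E'
from h import *
im,W=cloud("side"); x,y,Z=W[...,0],W[...,1],W[...,2]
cv2.imwrite("pics/in.png",cv2.resize(im[230:330,250:340,::-1],None,fx=6,fy=6,interpolation=cv2.INTER_CUBIC))
print([(round(b['score'],2),np.round(b['centre']),W[int(b['centre'][1]),int(b['centre'][0])].round()) for b in boxes_of("side","piece0")])
o=get_obs();print(o['ft_force'],o['ee_pos'])
E
```

```text
t: 13.65
ee_pos: [560.0, 88.4, 102.4]
orientation: [-2.222, -2.22, 0.002]
ft_force: [0.9, -5.0, -4.0]
width: 13.9
grasp_force: 30.0
[(0.38, array([294., 275.]), array([570., 174., 100.]))]
[ 1.02884779 -5.12612706 -3.13003452] [560.04199976  88.4113771  102.36582813]
```

View pics/in.png

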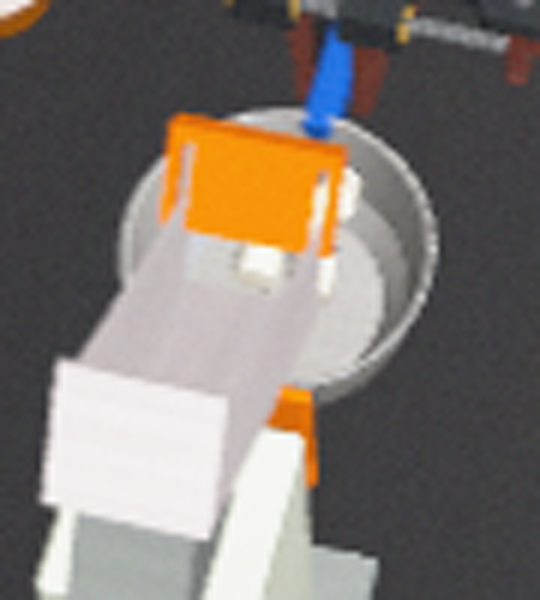

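The picture shows the chute empty (about (180,310)) and pieces lying in the dish around (260,265), (345,195) and (325,275). No piece is outside it. The wrist load rose by about 0.9 N, which matches six pieces. I'll back away and carry the dish to the balance.

```bash
python3 -m creep '[0,-0.003,0,0,0,-0.008,0,0,0,-0.015,0,0,0,-0.024,0,0,0,-0.035,0,0,0,-0.048,0,0,0,-0.062,0,0,0,-0.077,0.002,0,0,-0.092,0.005,0,0,-0.107,0.009,0]'
python3 -m creep '[0,-0.015,0.004,0,0,-0.03,0.008,0,0,-0.045,0.012,0,0,-0.06,0.015,0,0,-0.075,0.018,0,0,-0.09,0.02,0,0,-0.105,0.021,0,0,-0.12,0.021,0,0,-0.135,0.021,0,0,-0.15,0.021,0]'
python3 -m creep '[0.002,-0.015,0,0,0.004,-0.03,0,0,0.006,-0.045,0,0,0.008,-0.06,0,0,0.01,-0.075,0,0,0.012,-0.09,0,0,0.014,-0.105,0,0,0.016,-0.12,0,0,0.018,-0.135,0,0,0.018,-0.15,0,0]'
python3 -m creep '[0,-0.015,0,0,0,-0.03,0,0,0,-0.045,0,0,0,-0.06,0,0,0,-0.075,0,0,0,-0.09,0,0,0,-0.104,0,0,0,-0.116,0,0,0,-0.125,0,0,0,-0.131,0,0]'
python3 -m creep '[0,-0.004,0,0,0,-0.007,0,0,0,-0.009,0,0,0,-0.01,0,0,0,-0.01,0,0,0,-0.01,0,0,0,-0.01,0,0]'
python3 - <<'E'
from h import *
o=get_obs();print(o['ee_pos'],o['ft_force'])
for n in("side","top"):
    im,W=cloud(n); x,y,Z=W[...,0],W[...,1],W[...,2]
    s=cv2.cvtColor(im,cv2.COLOR_RGB2HSV)
    cv2.imwrite(f"pics/bal_{n}.png",cv2.resize(im[80:230,250:450,::-1] if n=="side" else im[100:300,340:540,::-1],None,fx=3,fy=3))
    m=(np.hypot(x-578,y+367)<90)&(Z>140)&(Z<165)&(s[...,1]<90);P=W[m];print(n,len(P),np.percentile(P,[1,50,99],axis=0).round())
    print([(round(b['score'],2),W[int(b['centre'][1]),int(b['centre'][0])].round()) for b in boxes_of(n,"piece0")])
E
```

```text
t: 14.58
ee_pos: [560.0, -19.8, 111.6]
orientation: [-2.223, -2.219, 0.0]
ft_force: [0.0, -0.1, -4.4]
width: 13.7
grasp_force: 30.0
t: 15.42
ee_pos: [560.1, -169.8, 132.7]
orientation: [2.223, 2.22, 0.0]
ft_force: [-0.2, 0.5, -3.6]
width: 13.7
grasp_force: 30.0
t: 16.25
ee_pos: [578.8, -319.6, 132.6]
orientation: [2.222, 2.22, 0.0]
ft_force: [0.4, 0.1, -3.3]
width: 13.9
grasp_force: 30.0
t: 17.08
ee_pos: [578.3, -450.4, 132.6]
orientation: [2.223, 2.22, -0.0]
ft_force: [-0.0, 0.1, -3.5]
width: 13.9
grasp_force: 30.0
t: 17.67
ee_pos: [578.4, -458.7, 132.7]
orientation: [-2.222, -2.221, -0.0]
ft_force: [0.4, 0.4, -2.8]
width: 13.8
grasp_force: 30.0
[ 578.4472193  -458.71607239  132.72066876] [ 0.36668635  0.44789103 -2.82405553]
side 534 [[ 522. -451.  140.]
 [ 580. -401.  151.]
 [ 635. -311.  164.]]
[(0.38, array([ 569., -370.,  131.]))]
top 532 [[ 520. -427.  140.]
 [ 585. -403.  153.]
 [ 637. -311.  163.]]
[(0.64, array([ 575., -381.,  130.])), (0.51, array([ 567., -401.,  139.])), (0.43, array([ 595., -393.,  134.])), (0.42, array([ 591., -375.,  128.]))]
```

View pics/bal_side.png

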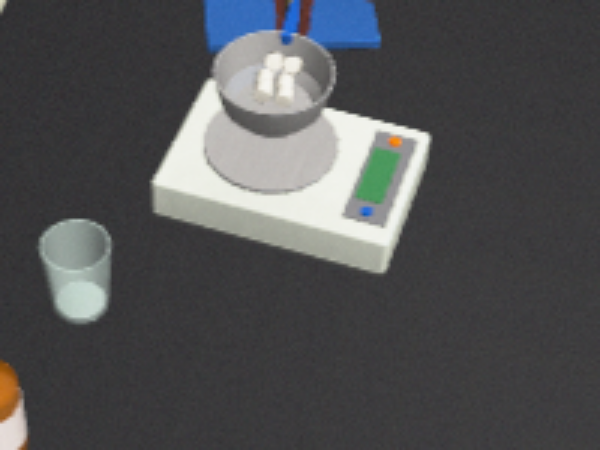

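The side crop shows the dish at (275,80) level above the pan at (270,145), with four pieces visible. I'll check the top crop for the other two.

View pics/bal_top.png

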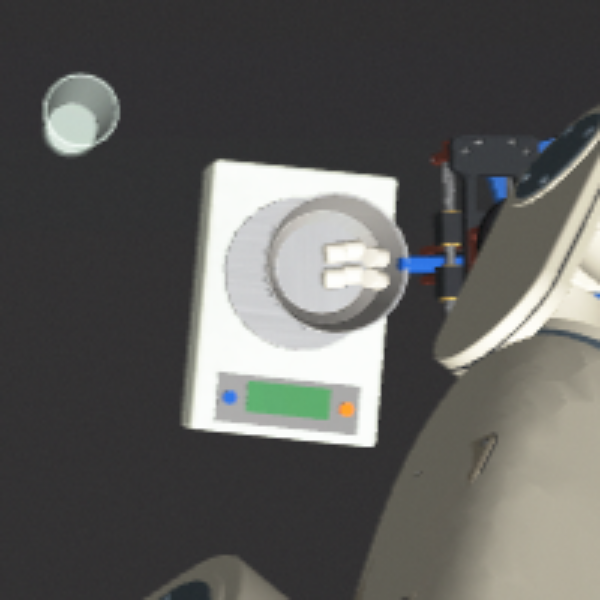

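```bash
python3 -m creep '[0,0,-0.005,0,0,0.001,-0.012,0,0,0.002,-0.02,0,0,0.002,-0.027,0,0,0.002,-0.033,0,0,0.002,-0.037,0,0,0.002,-0.038,0,0,0.002,-0.038,0,0,0.002,-0.038,0]'
```

```text
t: 18.62
ee_pos: [578.5, -457.3, 94.8]
orientation: [2.222, 2.22, 0.0]
ft_force: [0.0, -0.5, -2.3]
width: 13.7
grasp_force: 30.0
```

The top crop shows all the pieces in two rows of three in the dish at (325-390, 240-290). Now the slow set-down.

```bash
python3 -m creep '[0,0,-0.001,0,0,0,-0.002,0,0,0,-0.003,0,0,0,-0.004,0,0,0,-0.005,0,0,0,-0.005,0,0,0,-0.005,0]'
```

```text
t: 19.2
ee_pos: [578.8, -457.8, 90.4]
orientation: [2.222, 2.219, 0.0]
ft_force: [0.3, -2.2, 1.9]
width: 13.9
grasp_force: 30.0
```

```bash
python3 -m creep '[0,0,-0.0005,0,0,0,-0.001,0,0,0,-0.001,0,0,0,-0.001,0]'
```

```text
t: 19.53
ee_pos: [578.6, -457.3, 88.9]
orientation: [2.222, 2.22, 0.0]
ft_force: [0.4, -2.8, 2.9]
width: 13.9
grasp_force: 30.0
```

The dish is in contact. I'll let go and retreat.

```bash
python3 -m creep '[0,0,0,0,0,0,0,0,0,0,0,0,0,0,0,0,0,0,0,0,0,0,0,0,0,0,0,0,0,0,0,0,0,0,0,0]' 0.8
python3 -m creep '[0,0,0.01,0,0,0,0.025,0,0,0,0.045,0,0,0,0.07,0,0,0,0.095,0,0,0,0.12,0,0,0,0.14,0,0,0,0.15,0,0,0,0.15,0,0,0,0.15,0]'
python3 - <<'E'
from h import *
for n in("side","top"):
    im,W=cloud(n); x,y,Z=W[...,0],W[...,1],W[...,2]
    s=cv2.cvtColor(im,cv2.COLOR_RGB2HSV)
    m=(np.hypot(x-578,y+367)<90)&(Z>106)&(Z<125)&(s[...,1]<90);P=W[m];print(n,len(P),np.percentile(P,[1,50,99],axis=0).round())
    b=(s[...,0]>95)&(s[...,0]<130)&(s[...,1]>100)&(np.abs(x-578)<40)&(y<-400)&(y>-540)&(Z<150)&(Z>80);P=W[b]
    if len(P)>3: print("handle",len(P),P.mean(0),np.polyfit(P[:,1],P[:,2],1))
    m=(s[...,0]>5)&(s[...,0]<20)&(s[...,1]>150)&(Z>60)&(Z<140)&(y>205)&(y<260);P=W[m]
    if len(P): print("paddle",np.percentile(P,[2,50,98],axis=0).round())
    if n=="side": cv2.imwrite("pics/end.png",cv2.resize(im[80:230,250:450,::-1],None,fx=3,fy=3))
print(get_obs()['ft_force'])
E
```

```text
t: 20.28
ee_pos: [578.4, -457.1, 88.7]
orientation: [-2.223, -2.22, 0.0]
ft_force: [0.1, -0.8, 0.5]
width: 69.3
grasp_force: 0.0
t: 21.12
ee_pos: [578.4, -457.1, 239.4]
orientation: [2.222, 2.219, 0.0]
ft_force: [-0.4, 0.1, -0.4]
width: 70.3
grasp_force: 0.0
side 334 [[ 521. -427.  106.]
 [ 580. -389.  116.]
 [ 636. -308.  124.]]
handle 110 [ 577.42185034 -466.62360842  118.38629604] [1.09145948e-03 1.18895597e+02]
paddle [[531. 218.  67.]
 [538. 220.  99.]
 [550. 222. 138.]]
top 313 [[ 522. -425.  106.]
 [ 592. -391.  115.]
 [ 636. -310.  121.]]
handle 218 [ 578.11230836 -468.48863861  115.78112703] [-1.54432374e-02  1.08546146e+02]
paddle [[531. 215.  67.]
 [559. 216.  91.]
 [589. 217. 123.]]
[ 0.13415785  0.36282992 -0.48730958]
```

View pics/end.png

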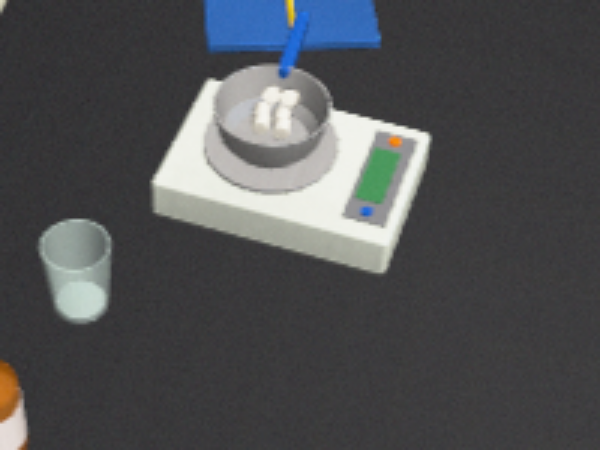

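The dish stands level at (272,115), centred on the pan with the pieces in it. The robot is clear and the paddle is back at rest, so I'm handing in.

```bash
python3 -c "
from h import *
print(ticket.close_job())"
```

```text
the job is handed in; nothing more can be done
None
```

The job is handed in, with no verdict returned: the dish stands level within a few mm of the pan's centre with the pieces in it (I count six), the paddle is back at rest and the gripper is clear; the first grip slipped and tilted the empty dish on the bench, so I set it down and regripped.

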